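# Replace the tipped sample on the tasting turntable and wind the timer

## Task

Get the tasting turntable ready: lift the jar that has tipped over off the freely spinning turntable and lay it down on its side in the open grey tray, then take the spare jar of the same square kind from the table and set it down upright in the middle of the bare round pad, and lastly wind the timer's key clockwise, in as many turns as it takes, as far as it will go. Put the jars down rather than drop them, leave the other three jars standing on their pads, and do not disturb the other things on the table.

Things in the scene. Friction and masses are not known exactly. Their poses are not given: they have to be found in the camera images.
- tipped: the tipped jar: square amber jar, 32 x 32 mm block 48 mm high, paper label, round black cap 25 mm across, 68 mm high in all, 60 to 130 g. Lies on a flat side on the turntable. Origin: centre of the block, 16 mm above what it lies on; z axis along the jar to the cap, level at the start; block 24 mm either way along z, cap ends 44 mm from the origin
- spare: the spare jar: square amber jar, 32 x 32 mm block 48 mm high, paper label, round black cap 25 mm across, 68 mm high in all, 60 to 130 g. It stands alone on the table, beside the turntable on either side (the small jar on the other side is round). Origin: centre of its underside, z up, x and y square to its flat sides
- jar_a: jar standing on pad_a of the turntable: same kind and size as the spare, origin the centre of its underside, z up
- jar_b: jar standing on pad_b: as jar_a
- jar_c: jar standing on pad_c: as jar_a
- pad_free (a point): centre of the top of the dark rubber pad on which the tipped jar lies at the start (bare once that is removed), 30 mm above the table. Four flat inlaid pads, each 72 mm across, lie 95 mm from the axis of the wooden turntable (300 mm across); it spins freely at a touch, pads and all
- pad_a (a point): centre of the top of the pad of jar_a, a quarter turn from pad_free
- pad_b (a point): centre of the top of the pad of jar_b, across from pad_free
- pad_c (a point): centre of the top of the pad of jar_c, a quarter turn from pad_free
- tray: open grey plastic tray fixed to the table, 150 mm (its x) by 130 mm (its y), walls 4 mm thick and 30 mm high, floor 4 mm thick; origin: centre of its underside, at the table top
- key_grip (a point): centre of the steel wing of the timer's key, 69 mm above the table, on the key's upright axis. The wing is a bar 44 mm long (this point's x), 10 mm thick (its y), 30 mm high, above a round white timer 92 mm across, 40 mm high, fixed to the table. The point turns with the key
- key (a joint): angle the key is wound, rad: grows clockwise seen from above, starts between 0 and 0.7, stop at 4.2. It resists with about 0.06 to 0.1 N m, more as its spring winds up, and stays where it is let go
- round_jar: round amber jar, 38 mm across, 68 mm high, standing on the table; not needed, leave alone
- tall_jar: large square amber jar, 42 mm wide, 88 mm high, beyond the turntable; leave alone
- mug: white mug, 80 mm across, 90 mm high; leave alone
- stapler: black stapler, 130 mm long; leave alone
Mind the look-alikes: they are no part of the job. What is shaped like the tipped but blue or green is not meant.

How it is judged:
By the outcome, as a careful person would: the job done as asked, in the order asked, and still so for the second after the job is handed in, with the robot touching nothing.
It also fails if it takes over 72 s, if anything falls off the work surface, if the arm or the gripper's body presses on something with over 40 N, if the wrist force passes 120 N, or if a joint passes its speed limit or range.

## Robot

A 6-joint arm with a two-finger parallel gripper is mounted at the origin on the work surface. World frame = base frame: x ahead of the robot, y to its left, z up, the work surface at z = 0. Lengths are in m, angles in degrees, forces in N, time in s.
With the tool pointing down it reaches from about 0.425 to 0.95 m from the base axis. Payload 14.7 kg.
Tool frame: the origin (TCP) lies at the very end of the fingers, on their centre line; the grasp point (between the pads) lies robot.grip_depth behind it (robot.grip_depth is the distance from the TCP to the grasp point, in m); z points along the fingers, y is the line along which they close (so a half turn about z gives the same grasp; the last joint's range is limited). The gripper opens to 85 mm and grips with 20 to 120 N. Pads are 22 mm wide; open, the fingers measure 114 mm over their backs; the gripper's body (76 mm by 85 mm) begins 54 mm behind the grasp point. The pads swing forward as they close: fully open they stand 13 mm farther back than shut.
Start: joints at [64.366, 27.513, 91.461, -0, 61.026, -2.67], TCP at [0.254, 0.598, 0.231] pointing down, gripper open.
Joint ranges: [-157.49, 157.49], [-46.99, 117.5], [13.45, 153.17], [-89.5, 269.5], [5.16, 153.95], [-167.48, 167.48]. Speed limits (degrees/s): [108.29, 108.29, 136.94, 172.46, 172.46, 172.46].

## Interface

Orientations are given as a 3x3 rotation matrix whose columns are the frame's x, y, z axes.
In Python, from station import robot gives the robot as it stands.
- The arm moves only by the tool jog_arm, never from a script. Its argument "series" is a list of rows, each an object with "xyz": the shift along the tool's x, y, z each as a share of 0.4 m, from -1 to 1, a list of three; "spin": the turn about the tool's z as a share of 1.5 rad, from -1 to 1; "grip": the closure, from 0 (fully open) to 1 (shut). In form: [{"xyz": [x, y, z], "spin": spin, "grip": grip}, ...]. A call has 1 to 10 rows; each row is the pose to reach, as a shift and turn from the pose commanded when the call began, along the tool's axes at that moment; what a row does not reach only later rows make up. A row lasts 1/10 s, in which the tool goes at most 50 mm and 8.59 degrees, less where a joint would pass 70% of its speed; a pose out of reach is approached as far as the arm can. A call with a number of a shift or a turn outside -1 to 1 is refused whole. A call with a gripper value outside its range is refused whole. The fingers move at their own pace and stop on an object; the grip force is fixed at half the most. Time passes only in rows, so rows that repeat a pose let the fingers close. It gives the time, the measured TCP pose, the force, the opening and the grip force at its end, in the units of the state.
- robot.get_state(): the state, without advancing time (a new reading comes with each control period).
- robot.snapshot(name): name is "scene" or "top" or "wrist"; returns a dict with "pixels" (400x640x3 uint8, red, green, blue), "fx", "fy", "cx", "cy" (pixels), "dist_coeffs" ([k1, k2, p1, p2, k3] as OpenCV has them; the pictures are not rectified), "rvec" (rotation vector, rad) and "tvec" (3), from world to camera coordinates, as OpenCV has them. Camera axes: x right, y down, z forward; pixel columns grow to the right and rows downward; lengths in m; the calibration is good to about 2 mm. A picture is of the moment at which its call begins. There is no depth.
- robot.sign_off(): hands the job in; it is judged then, once.
The state is a dict: "time": time; "q": joint angles; "qvel": joint speeds; "joint_efforts": joint torques, N m; "tcp_pos": TCP position; "ee_rot": TCP orientation; "ft_force": force on the tool from outside, world axes, zero at the start; "moment": the same for the moment, N m; "width": opening from 0.0 (shut) to 1.0 (fully open); "grasp_force": force on a finger pad.
Only numpy, scipy, OpenCV 4.12 (cv2) and the standard library are available. Lean on these libraries where they do the work, as an engineer would, in place of code of your own. Each camera call takes 0.05 s, during which the arm holds its last target. There are 200 camera calls.

## Working session

There is one attempt and no reset: what is moved stays moved. The work goes in short steps, Python scripts to look and compute and a tool call to move; the robot and the scene stay as the last step left them, time stands still between calls to the robot, and variables do not carry over. Pictures are saved under pics/ and viewed, at most 12 in all, crops included, and the job is handed in when it is done.

Besides the shell and the picture viewer there is one more tool, called in YAML: its name, and indented under it one key for each argument. jog_arm: Moves the arm, as the interface text tells. Its arguments: {"type":"object","properties":{"series":{"type":"array"}},"required":["series"]}

```bash
mkdir -p pics; ls
cat > h.py <<'E'
import numpy as np, cv2
from station import robot
def snap(n,save=None):
    s=robot.snapshot(n)
    if save: cv2.imwrite('pics/'+save+'.png',cv2.cvtColor(s['pixels'],cv2.COLOR_RGB2BGR))
    return s
def cam(s):
    K=np.array([[s['fx'],0,s['cx']],[0,s['fy'],s['cy']],[0,0,1.]]);return K,np.array(s['dist_coeffs'],float),np.array(s['rvec'],float),np.array(s['tvec'],float)
def plane(s,uv,z):
    K,d,r,t=cam(s);R=cv2.Rodrigues(r)[0]
    p=cv2.undistortPoints(np.array(uv,float).reshape(-1,1,2),K,d).reshape(-1,2)
    D=np.c_[p,np.ones(len(p))]@R; C=-R.T@t
    return C+D*((z-C[2])/D[:,2])[:,None]
def proj(s,P):
    K,d,r,t=cam(s);return cv2.projectPoints(np.array(P,float).reshape(-1,1,3),r,t,K,d)[0].reshape(-1,2)
E
python3 - <<'E'
from h import *
a=snap('scene','s1');b=snap('top','t1')
for s in(a,b):
    K,d,r,t=cam(s);print(-cv2.Rodrigues(r)[0].T@t,s['fx'])
s=robot.get_state();print(s['time'],s['tcp_pos'],s['ee_rot'],robot.grip_depth,s['width'])
E
```

```text
pics
[1.29121856 0.1769777  0.7250331 ] 372.33023245163713
[0.3771416  0.08537953 1.00960999] 375.9207960328554
0.1 [0.25344363 0.59817069 0.23072385] [[-9.20747798e-01  3.90158039e-01 -4.42807149e-04]
 [ 3.90158290e-01  9.20747280e-01 -9.77283797e-04]
 [ 2.64183484e-05 -1.07259678e-03 -9.99999424e-01]] 0.0187 0.9988092957700637
```

View pics/s1.png

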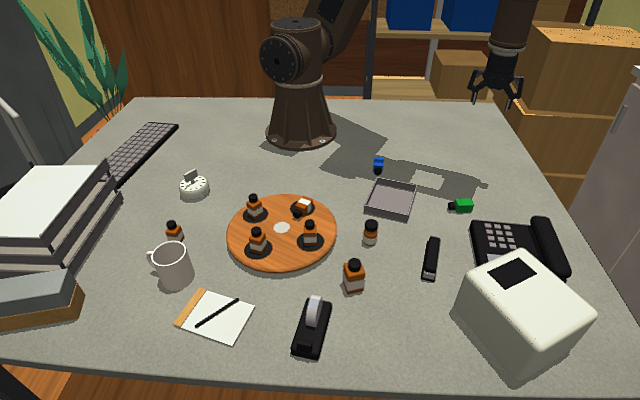

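View pics/t1.png

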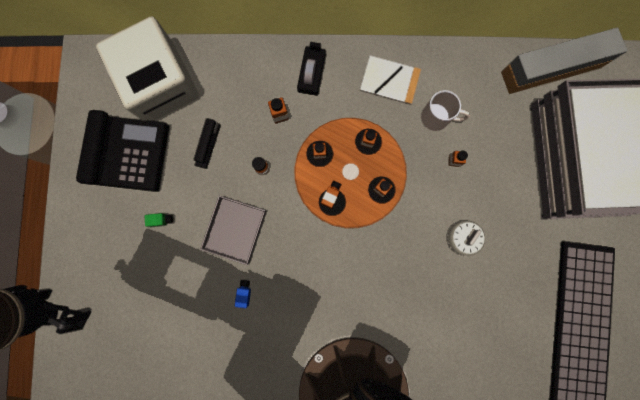

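The top view shows the turntable at (351,172) with the tipped jar at (331,197), and the spare square jar at (459,157). The round jar is at (260,165), the tray at (235,230) and the timer at (467,238). Next I'll enlarge the details.

Run:
```python
from h import *
s=snap('top');g=cv2.cvtColor(s['pixels'],cv2.COLOR_RGB2BGR)
c=[cv2.resize(g[v-25:v+25,u-32:u+33],(390,300),interpolation=cv2.INTER_NEAREST) for u,v in((332,198),(459,157),(467,238))]
a=snap('scene');h=cv2.cvtColor(a['pixels'],cv2.COLOR_RGB2BGR)
c.append(cv2.resize(h[185:235,272:337],(390,300),interpolation=cv2.INTER_NEAREST))
cv2.imwrite('pics/m1.png',np.vstack([np.hstack(c[:2]),np.hstack(c[2:])]))
# turntable
hsv=cv2.cvtColor(s['pixels'],cv2.COLOR_RGB2HSV)
m=cv2.inRange(hsv,(5,90,80),(20,255,255));m[:,:285]=0;m[:,415:]=0;m[:110]=0;m[235:]=0
cs,_=cv2.findContours(m,cv2.RETR_EXTERNAL,cv2.CHAIN_APPROX_NONE);k=max(cs,key=cv2.contourArea)
P=plane(s,cv2.convexHull(k).reshape(-1,2),.03)[:,:2].astype(np.float32);print('tt',cv2.minEnclosingCircle(P))
w=cv2.inRange(hsv,(0,0,150),(180,60,255))
for n,(u,v),z in(('hub',(350,172),.03),('timer',(467,238),.04)):
    q=w.copy();M=np.zeros_like(q);cv2.circle(M,(u,v),22 if n=='timer' else 12,255,-1);q&=M
    cs,_=cv2.findContours(q,0,1);k=np.vstack(cs);P=plane(s,k.reshape(-1,2),z)[:,:2].astype(np.float32);print(n,cv2.minEnclosingCircle(P))
```

```text
tt ((0.5735617280006409, 0.012408105656504631), 0.1499873697757721)
hub ((0.5746944546699524, 0.011932851746678352), 0.021179676055908203)
timer ((0.40257182717323303, -0.2919703722000122), 0.041039787232875824)
```

View pics/m1.png

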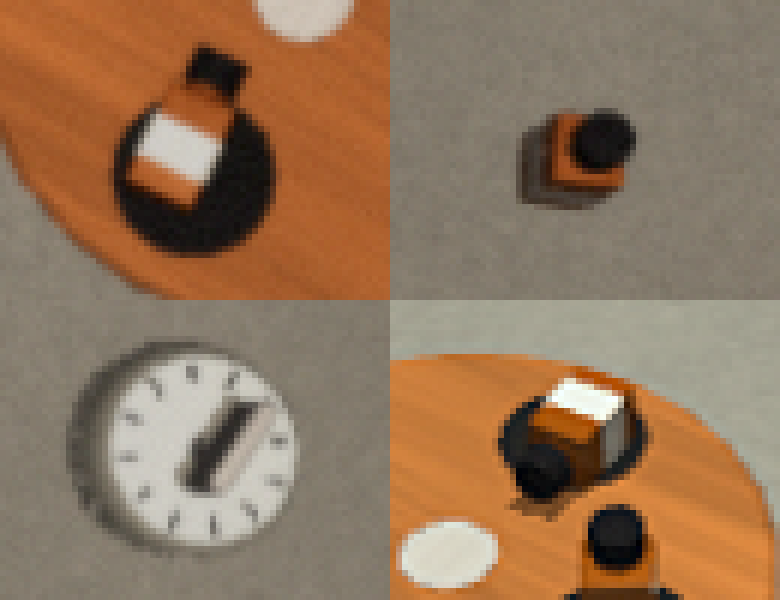

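The crops show the tipped jar's label at about (330,197) with its cap toward (336,185). The spare's cap is at (462,155). The light strip at about (470,237) is the key's wing top. Now to measure all of these.

```bash
cat > m.py <<'E'
from h import *
def pts(x0,y0,L): return [(x0+x/6,y0+y/6) for x,y in L]
E
python3 - <<'E'
from m import *
s=snap('top');a=snap('scene')
rgb=s['pixels'];hsv=cv2.cvtColor(rgb,cv2.COLOR_RGB2HSV)
ax=np.array([.574,.0122])
# label
def comp(m,seed,r,n=''):
    M=np.zeros_like(m);cv2.circle(M,seed,r,255,-1);q=m&M
    k,l,st,c=cv2.connectedComponentsWithStats(q);i=1+np.argmax(st[1:,4]);ys,xs=np.where(l==i);return np.c_[xs,ys].astype(float)
def rect(p,z,im=s):
    P=plane(im,p,z)[:,:2].astype(np.float32);r=cv2.minAreaRect((P*1000).astype(np.float32));return P.mean(0),r
w=cv2.inRange(hsv,(0,0,140),(180,70,255))
print('label',rect(comp(w,(330,197),9),.062))
blk=cv2.inRange(rgb,(0,0,0),(75,75,75))
print('cap/pad dark',rect(comp(blk,(337,184),6),.058))
h2=cv2.cvtColor(a['pixels'],cv2.COLOR_RGB2HSV);w2=cv2.inRange(h2,(0,0,140),(180,70,255))
print('label scene',rect(comp(w2,(303,202),9),.062,a))
# pads: dark on turntable
for n,u,v in(('a/c',319,152),('b',369,141),('c/a',382,189),('free',331,202)):
    p=comp(blk,(u,v),17);P=plane(s,p,.03)[:,:2].astype(np.float32);c,r=cv2.minEnclosingCircle(P);print(n,c,r,np.degrees(np.arctan2(c[1]-ax[1],c[0]-ax[0])),np.hypot(*(c-ax)))
# jar caps
for n,u,v in(('spare',462,155),):
    p=comp(blk,(u,v),7);P=plane(s,p,.068)[:,:2].astype(np.float32);print(n,cv2.minEnclosingCircle(P),P.mean(0),len(p))
p=comp(cv2.inRange(a['pixels'],(0,0,0),(75,75,75)),(173,224),7);P=plane(a,p,.068)[:,:2];print('spare scene',P.mean(0),len(p))
# wing
print(rgb[230:246,462:478].tolist()[::3][0][:3])
g=rgb[228:248,458:484].astype(int);print((g[...,0]-g[...,2]).tolist().__str__()[:0])
np.set_printoptions(linewidth=200);print(g.sum(2)//3);print(g[...,0]-g[...,1])
# tray
t=cv2.inRange(rgb,(90,75,75),(150,135,140));d=(rgb[...,0].astype(int)-rgb[...,1])
print('tray floor',rgb[230,235],'table',rgb[280,430])
E
```

```text
label (array([0.49999845, 0.06677812], dtype=float32), ((500.1454772949219, 66.550048828125), (30.747888565063477, 18.318815231323242), 63.92281723022461))
cap/pad dark (array([0.5339434, 0.0512005], dtype=float32), ((533.8848876953125, 51.649635314941406), (21.83970832824707, 15.061017990112305), 63.792320251464844))
label scene (array([0.5020598 , 0.06962596], dtype=float32), ((502.03680419921875, 69.76335144042969), (31.871196746826172, 17.672183990478516), 66.04016876220703))
a/c (0.6225443482398987, 0.09438133239746094) 0.035422854125499725 59.42973865042795 0.09544802324123072
b (0.6571213006973267, -0.03526704013347626) 0.035187914967536926 -29.72885028244224 0.09571974994037777
c/a (0.527289867401123, -0.06953603029251099) 0.035241592675447464 -119.74690493846182 0.09414146342278167
free (0.4923129081726074, 0.06026075780391693) 0.03504471108317375 149.52949069013204 0.09477667124299957
spare ((0.6122466921806335, -0.27074870467185974), 0.014258128590881824) [ 0.6118207  -0.27136806] 86
spare scene [ 0.62248124 -0.26622072] 77
[[205, 203, 194], [205, 202, 193], [208, 205, 197
[... 3110 characters left out ...]
 2  3]
 [ 2  3  3  1  2  2  2  6  8  4  4  2  4  7 11 12 10  6  4  4  3  1  1  3  1  2]
 [ 4  1  4  3  1  3  5  6  5  5  3  3  9  9 12 12 10  4  4  1  1  4  2  3  4  3]
 [ 3  1  3  2  4  3  5  5  4  3  3  2  7 12 12 11  6  3  3  1  3  1  0  2  2  3]
 [ 1  2  2  3  4  2  2  8  5  4  3  8 12  8 10  9  2  2  4  1  3  2  2  5  4  7]
 [ 3  3  3  2  2  2  4  5  3  3  3  2  9 11 10  3  2  1  3  2  3  2  4  3  4  5]
 [ 1  5  5  2  2  1  2  3  3  3  5  3  3  6  7  3  2  1  2  2  4  3  2  2  4  6]
 [ 4  3  2  3  3  5  2  2  2  1  2  4  2  4  3  0  4  4  3  2  4  4  4  4  6  6]
 [ 2  2  3  2  3  3  3  2  4  2  3  2  2  4  0  2  2  2  5  3  1  3  2  4  5  4]]
tray floor [135 123 116] table [129 120 107]
```

Run:
```python
from m import *
s=snap('top');rgb=s['pixels'].astype(int)
m=((rgb[...,0]-rgb[...,1]>=6)&(rgb.sum(2)>420)).astype(np.uint8);M=np.zeros_like(m);M[228:247,466:483]=1;m&=M
ys,xs=np.where(m);P=plane(s,np.c_[xs,ys],.084)[:,:2];c=P.mean(0);e=np.linalg.eigh(np.cov((P-c).T))[1][:,1]
print('wing',c,np.degrees(np.arctan2(e[1],e[0])),cv2.minAreaRect((P*1000).astype(np.float32)),len(P))
# timer disc outline: bright
hsv=cv2.cvtColor(s['pixels'],cv2.COLOR_RGB2HSV)
q=cv2.inRange(s['pixels'],(155,150,140),(255,255,255));M=np.zeros_like(q);cv2.circle(M,(467,238),24,255,-1);q&=M
k=np.vstack(cv2.findContours(q,0,1)[0]);P=plane(s,cv2.convexHull(k).reshape(-1,2),.04)[:,:2]*1000;print('timer',cv2.fitEllipse(P.astype(np.float32)))
# spare amber
am=cv2.inRange(hsv,(3,120,60),(20,255,255));M=np.zeros_like(am);cv2.circle(M,(460,157),12,255,-1);am&=M
bl=cv2.inRange(s['pixels'],(0,0,0),(70,70,70))
ys,xs=np.where(am);print('amber px',np.c_[xs,ys].min(0),np.c_[xs,ys].max(0));P=plane(s,np.c_[xs,ys],.045)[:,:2]*1000;print(cv2.minAreaRect(P.astype(np.float32)))
# tray
cv2.imwrite('pics/m2.png',cv2.resize(cv2.cvtColor(s['pixels'][185:275,190:280],cv2.COLOR_RGB2BGR),(540,540),interpolation=cv2.INTER_NEAREST))
```

```text
wing [ 0.40429631 -0.29286108] 149.0864008197827 ((402.2772521972656, -291.78521728515625), (44.20656204223633, 28.824588775634766), 4.50211238861084) 62
timer ((402.9037780761719, -291.8473205566406), (80.09562683105469, 80.74947357177734), 18.804096221923828)
amber px [453 151] [465 164]
((611.833984375, -272.1390686035156), (31.60642433166504, 34.47987365722656), 88.07051086425781)
```

View pics/m2.png

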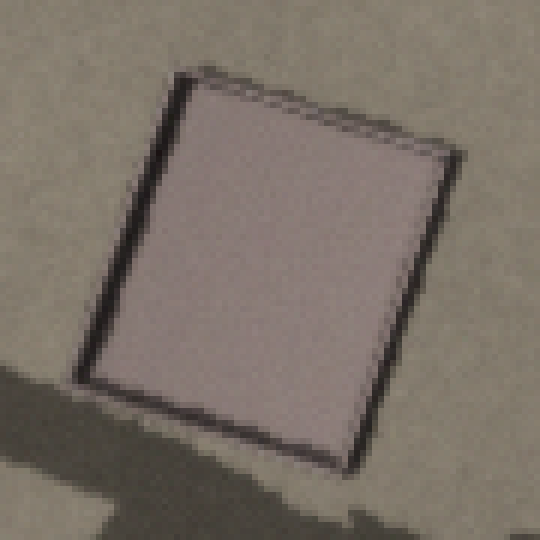

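The tray's rim corners sit at crop positions (180,72), (462,152), (352,472) and (75,382).

Run:
```python
from m import *
s=snap('top');rgb=s['pixels'].astype(int)
P=plane(s,[(190+x/6-.5,185+y/6-.5) for x,y in((180,72),(462,152),(352,472),(75,382))],.03)[:,:2]
d=np.diff(np.vstack([P,P[:1]]),axis=0);print('tray',P.mean(0),np.hypot(*d.T),np.degrees(np.arctan2(d[:,1],d[:,0])))
m=((rgb[...,0]-rgb[...,1]>=7)&(rgb.sum(2)>435)).astype(np.uint8);M=np.zeros_like(m);M[230:246,468:482]=1;m&=M
k,l,st,c=cv2.connectedComponentsWithStats(m);i=1+np.argmax(st[1:,4]);ys,xs=np.where(l==i)
P=plane(s,np.c_[xs,ys],.084)[:,:2];c=P.mean(0);e=np.linalg.eigh(np.cov((P-c).T))[1][:,1]
print('wing',c,np.degrees(np.arctan2(e[1],e[0])),cv2.minAreaRect((P*1000).astype(np.float32)),len(P))
st=robot.get_state();R=st['ee_rot'];p=st['tcp_pos']
def go(x,y,z,yang):  # yang: world angle of tool y wanted
    now=np.degrees(np.arctan2(R[1][1],R[0][1]));sp=(now-yang+90)%180-90
    sh=np.array(R).T@(np.array([x,y,z])-p);print('xyz share',sh/.4,'spin',np.radians(sp)/1.5,'deg',sp,'norm',np.linalg.norm(sh))
go(.502,.068,.15,65)
```

```text
tray [0.41734281 0.31464739] [0.12988823 0.14572005 0.12734764 0.14189409] [-105.09026615  162.56252196   73.22510485  -16.4521263 ]
wing [ 0.40275018 -0.29208599] 145.09822172994595 ((403.4443664550781, -292.2909851074219), (6.710114002227783, 41.69464874267578), 54.98950958251953) 47
xyz share [-1.08927067 -0.9785991   0.20323781] spin 0.02373328009727851 deg 2.0397251753638415 norm 0.5913337347927575
```

jog_arm:
  series:
    - {"xyz": [-0.9,-0.8,0.1],"spin": 0.024,"grip": 0.3}
    - {"xyz": [-0.9,-0.8,0.1],"spin": 0.024,"grip": 0.3}
    - {"xyz": [-0.9,-0.8,0.1],"spin": 0.024,"grip": 0.3}
    - {"xyz": [-0.9,-0.8,0.1],"spin": 0.024,"grip": 0.3}
    - {"xyz": [-0.9,-0.8,0.1],"spin": 0.024,"grip": 0.3}
    - {"xyz": [-0.9,-0.8,0.1],"spin": 0.024,"grip": 0.3}
    - {"xyz": [-0.9,-0.8,0.1],"spin": 0.024,"grip": 0.3}
    - {"xyz": [-0.9,-0.8,0.1],"spin": 0.024,"grip": 0.3}
    - {"xyz": [-0.9,-0.8,0.1],"spin": 0.024,"grip": 0.3}
    - {"xyz": [-0.9,-0.8,0.1],"spin": 0.024,"grip": 0.3}

```text
time: 1.4
tcp_pos: [0.4611, 0.1607, 0.1913]
ee_rot: [[-0.906, 0.424, 0.0], [0.424, 0.906, -0.0], [-0.0, 0.0, -1.0]]
ft_force: [0.5, 0.7, 0.5]
width: 0.698
grasp_force: 0.0
```

```bash
cat >> m.py <<'E'
def go(x,y,z,yang=None):
    st=robot.get_state();R=np.array(st['ee_rot']);p=np.array(st['tcp_pos'])
    now=np.degrees(np.arctan2(R[1,1],R[0,1]));yang=now if yang is None else yang;sp=(now-yang+90)%180-90
    sh=R.T@(np.array([x,y,z])-p)
    print('t',st['time'],'p',p.round(4),'yang',now.round(1),'q6',round(st['q'][5],1),'w',round(st['width'],3),'share',(sh/.4).round(4),'spin',round(np.radians(sp)/1.5,4),'deg',round(sp,1),'norm',round(np.linalg.norm(sh),3))
E
python3 -c "
from m import *
go(.502,.068,.15,65)"
```

```text
t 1.4 p [0.4611 0.1607 0.1913] yang 64.9 q6 -49.2 w 0.698 share [-0.1908 -0.1665  0.1033] spin -0.0011 deg -0.1 norm 0.109
```

jog_arm:
  series:
    - {"xyz": [-0.19,-0.167,0.103],"spin": 0,"grip": 0.3}
    - {"xyz": [-0.19,-0.167,0.103],"spin": 0,"grip": 0.3}
    - {"xyz": [-0.19,-0.167,0.103],"spin": 0,"grip": 0.3}
    - {"xyz": [-0.19,-0.167,0.103],"spin": 0,"grip": 0.3}

```text
time: 1.8
tcp_pos: [0.5009, 0.0694, 0.1495]
ee_rot: [[-0.905, 0.426, -0.001], [0.426, 0.905, -0.0], [0.001, -0.001, -1.0]]
ft_force: [0.4, 0.5, -0.1]
width: 0.697
grasp_force: 0.0
```

```bash
python3 -c "
from m import *
go(.502,.068,.036,65)
s=snap('wrist','w1');K,d,r,t=cam(s);print(-cv2.Rodrigues(r)[0].T@t,s['fx'])
print(proj(s,[(.502,.068,.062),(.502+.9*.044,.068-.43*.044,.058)]))"
```

```text
t 1.8 p [0.5009 0.0694 0.1495] yang 64.8 q6 -60.4 w 0.697 share [-0.0042 -0.0018  0.2837] spin -0.0022 deg -0.2 norm 0.114
[0.42405224 0.10465079 0.292732  ] 310.44414861975093
[[316.30447954 204.27403459]
 [316.01720327 250.86898466]]
```

View pics/w1.png

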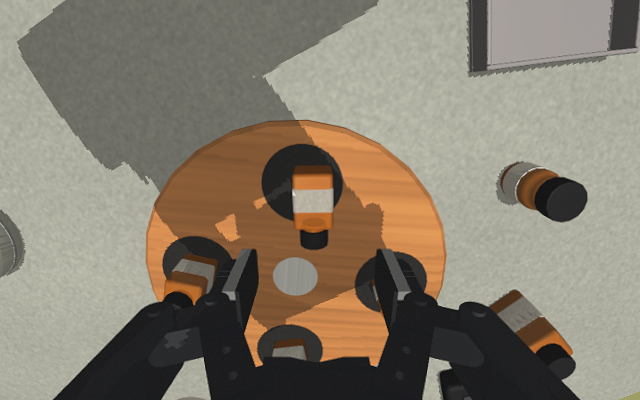

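The wrist view shows the tipped jar's block at columns 293–333, with the label at about (313,200) and the cap at about (314,240). It is square to the fingers.

```bash
python3 -c "
from m import *
s=snap('wrist');hsv=cv2.cvtColor(s['pixels'],cv2.COLOR_RGB2HSV)
w=cv2.inRange(hsv,(0,0,90),(180,90,255));M=np.zeros_like(w);M[185:220,285:342]=255
k,l,st,c=cv2.connectedComponentsWithStats(w&M);i=1+np.argmax(st[1:,4]);ys,xs=np.where(l==i);print(st[i])
P=plane(s,np.c_[xs,ys],.062)[:,:2];print(P.mean(0),cv2.minAreaRect((P*1000).astype(np.float32)))
print(plane(s,[(313,168),(314,222)],.062))
go(.5015,.0685,.036,65)"
```

```text
[291 189  41  25 925]
[0.49792602 0.06664056] ((497.5847473144531, 66.45860290527344), (31.78976058959961, 20.26021957397461), 65.73441314697266)
[[0.4741294  0.07938583 0.062     ]
 [0.51507503 0.06088528 0.062     ]]
t 1.9 p [0.5006 0.0713 0.1504] yang 65.0 q6 -60.3 w 0.696 share [-0.005  -0.0053  0.2859] spin -0.0006 deg -0.0 norm 0.114
```

jog_arm:
  series:
    - {"xyz": [-0.003,-0.005,0.1],"spin": 0,"grip": 0.3}
    - {"xyz": [-0.003,-0.005,0.2],"spin": 0,"grip": 0.3}
    - {"xyz": [-0.003,-0.005,0.25],"spin": 0,"grip": 0.3}
    - {"xyz": [-0.003,-0.005,0.285],"spin": 0,"grip": 0.3}
    - {"xyz": [-0.003,-0.005,0.285],"spin": 0,"grip": 0.4}
    - {"xyz": [-0.003,-0.005,0.285],"spin": 0,"grip": 0.5}
    - {"xyz": [-0.003,-0.005,0.285],"spin": 0,"grip": 1}
    - {"xyz": [-0.003,-0.005,0.285],"spin": 0,"grip": 1}
    - {"xyz": [-0.003,-0.005,0.285],"spin": 0,"grip": 1}
    - {"xyz": [-0.003,-0.005,0.285],"spin": 0,"grip": 1}

```text
time: 2.9
tcp_pos: [0.5016, 0.0688, 0.0375]
ee_rot: [[-0.906, 0.423, 0.002], [0.423, 0.906, 0.0], [-0.002, 0.001, -1.0]]
ft_force: [-2.1, 2.1, 5.5]
width: 0.364
grasp_force: 59.6
```

jog_arm:
  series:
    - {"xyz": [0,0,-0.04],"spin": 0,"grip": 1}
    - {"xyz": [0,0,-0.14],"spin": 0,"grip": 1}
    - {"xyz": [0,0,-0.25],"spin": 0,"grip": 1}
    - {"xyz": [0,0,-0.25],"spin": 0,"grip": 1}

```text
time: 3.3
tcp_pos: [0.5042, 0.0689, 0.1419]
ee_rot: [[-0.906, 0.423, 0.009], [0.423, 0.906, 0.001], [-0.008, 0.004, -1.0]]
ft_force: [-0.8, 0.5, -1.0]
width: 0.363
grasp_force: 59.6
```

```bash
python3 -c "
from m import *
go(.4175,.3145,.12,74)"
```

```text
t 3.3 p [0.5042 0.0689 0.1419] yang 65.0 q6 -60.6 w 0.363 share [0.4565 0.4646 0.0532] spin -0.1049 deg -9.0 norm 0.261
```

jog_arm:
  series:
    - {"xyz": [0.08,0.08,0],"spin": -0.03,"grip": 1}
    - {"xyz": [0.16,0.16,0],"spin": -0.06,"grip": 1}
    - {"xyz": [0.24,0.24,0],"spin": -0.105,"grip": 1}
    - {"xyz": [0.32,0.32,0],"spin": -0.105,"grip": 1}
    - {"xyz": [0.4,0.4,0],"spin": -0.105,"grip": 1}
    - {"xyz": [0.45,0.465,0.03],"spin": -0.105,"grip": 1}
    - {"xyz": [0.45,0.465,0.05],"spin": -0.105,"grip": 1}
    - {"xyz": [0.45,0.465,0.05],"spin": -0.105,"grip": 1}
    - {"xyz": [0.45,0.465,0.05],"spin": -0.105,"grip": 1}

```text
time: 4.2
tcp_pos: [0.4166, 0.3124, 0.1163]
ee_rot: [[-0.961, 0.276, -0.0], [0.276, 0.961, -0.0], [0.0, -0.0, -1.0]]
ft_force: [0.6, 0.2, -0.9]
width: 0.364
grasp_force: 59.8
```

```bash
python3 -c "
from m import *
go(.4175,.3145,.0125,74)
snap('scene','s2')"
```

```text
t 4.2 p [0.4166 0.3124 0.1163] yang 74.0 q6 -40.4 w 0.364 share [-0.0008  0.0059  0.2596] spin -0.0002 deg -0.0 norm 0.104
```

View pics/s2.png

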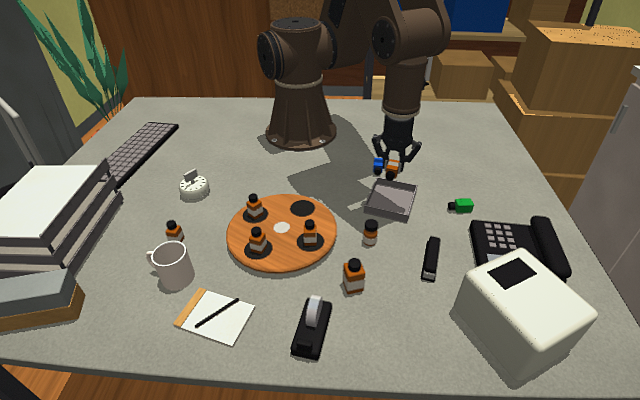

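The jar is held at (391,168) above the tray at (391,198), and the turntable jars are still standing. I'll lower it now.

jog_arm:
  series:
    - {"xyz": [0,0.004,0.1],"spin": 0,"grip": 1}
    - {"xyz": [0,0.004,0.18],"spin": 0,"grip": 1}
    - {"xyz": [0,0.004,0.22],"spin": 0,"grip": 1}
    - {"xyz": [0,0.004,0.245],"spin": 0,"grip": 1}
    - {"xyz": [0,0.004,0.255],"spin": 0,"grip": 1}
    - {"xyz": [0,0.004,0.255],"spin": 0,"grip": 1}

```text
time: 4.85
tcp_pos: [0.4175, 0.3144, 0.0144]
ee_rot: [[-0.961, 0.276, 0.0], [0.276, 0.961, 0.0], [-0.0, 0.0, -1.0]]
ft_force: [0.1, -0.1, -0.9]
width: 0.362
grasp_force: 59.8
```

jog_arm:
  series:
    - {"xyz": [0,0,0.004],"spin": 0,"grip": 1}
    - {"xyz": [0,0,0.006],"spin": 0,"grip": 1}
    - {"xyz": [0,0,0.006],"spin": 0,"grip": 1}

```text
time: 5.15
tcp_pos: [0.4173, 0.3148, 0.0122]
ee_rot: [[-0.961, 0.276, 0.001], [0.276, 0.961, 0.001], [-0.001, 0.001, -1.0]]
ft_force: [-0.5, 0.8, -1.3]
width: 0.362
grasp_force: 59.8
```

jog_arm:
  series:
    - {"xyz": [0,0,0.003],"spin": 0,"grip": 1}
    - {"xyz": [0,0,0.004],"spin": 0,"grip": 1}
    - {"xyz": [0,0,0.004],"spin": 0,"grip": 1}

```text
time: 5.45
tcp_pos: [0.4173, 0.3149, 0.0114]
ee_rot: [[-0.961, 0.275, 0.001], [0.275, 0.961, 0.001], [-0.001, 0.001, -1.0]]
ft_force: [-3.7, -4.0, 28.6]
width: 0.365
grasp_force: 63.7
```

Contact. I'll ease off slightly, release, and rise.

jog_arm:
  series:
    - {"xyz": [0,0,-0.002],"spin": 0,"grip": 1}
    - {"xyz": [0,0,-0.002],"spin": 0,"grip": 0.55}
    - {"xyz": [0,0,-0.002],"spin": 0,"grip": 0.4}
    - {"xyz": [0,0,-0.002],"spin": 0,"grip": 0.4}
    - {"xyz": [0,0,-0.05],"spin": 0,"grip": 0.4}
    - {"xyz": [0,0,-0.15],"spin": 0,"grip": 0.4}
    - {"xyz": [0,0,-0.27],"spin": 0,"grip": 0.4}
    - {"xyz": [0,0,-0.35],"spin": 0,"grip": 0.4}
    - {"xyz": [0,0,-0.35],"spin": 0,"grip": 0.4}
    - {"xyz": [0,0,-0.35],"spin": 0,"grip": 0.4}

```text
time: 6.45
tcp_pos: [0.4173, 0.3148, 0.1507]
ee_rot: [[-0.961, 0.276, 0.001], [0.276, 0.961, 0.001], [-0.001, 0.001, -1.0]]
ft_force: [-0.3, 0.4, -0.8]
width: 0.599
grasp_force: 0.0
```

```bash
python3 -c "
from m import *
go(.613,-.272,.16,0)
go(.613,-.272,.16,90)
snap('top','t2')"
```

```text
t 6.45 p [0.4173 0.3148 0.1507] yang 74.0 q6 -40.3 w 0.599 share [-0.8746 -1.2753 -0.0239] spin 0.861 deg 74.0 norm 0.619
t 6.45 p [0.4173 0.3148 0.1507] yang 74.0 q6 -40.3 w 0.599 share [-0.8746 -1.2753 -0.0239] spin -0.1862 deg -16.0 norm 0.619
```

View pics/t2.png

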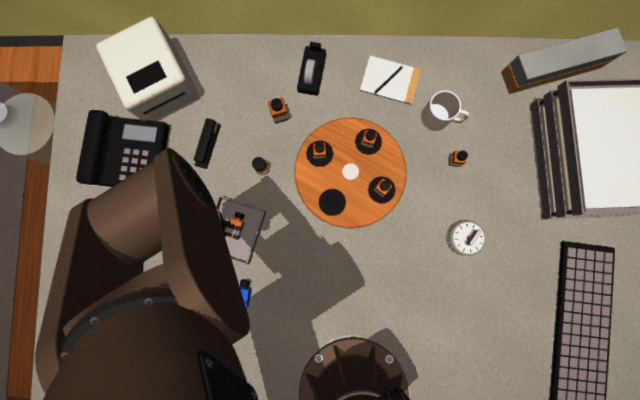

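The jar now lies in the tray at (236,224), and the turntable has not moved. On to the spare jar.

jog_arm:
  series:
    - {"xyz": [-0.65,-0.95,-0.02],"spin": -0.16,"grip": 0.3}
    - {"xyz": [-0.65,-0.95,-0.02],"spin": -0.16,"grip": 0.3}
    - {"xyz": [-0.65,-0.95,-0.02],"spin": -0.16,"grip": 0.3}
    - {"xyz": [-0.65,-0.95,-0.02],"spin": -0.16,"grip": 0.3}
    - {"xyz": [-0.65,-0.95,-0.02],"spin": -0.16,"grip": 0.3}
    - {"xyz": [-0.65,-0.95,-0.02],"spin": -0.16,"grip": 0.3}
    - {"xyz": [-0.65,-0.95,-0.02],"spin": -0.16,"grip": 0.3}
    - {"xyz": [-0.65,-0.95,-0.02],"spin": -0.16,"grip": 0.3}
    - {"xyz": [-0.65,-0.95,-0.02],"spin": -0.16,"grip": 0.3}
    - {"xyz": [-0.65,-0.95,-0.02],"spin": -0.16,"grip": 0.3}

```text
time: 7.5
tcp_pos: [0.5628, -0.1264, 0.1565]
ee_rot: [[-0.999, 0.042, -0.001], [0.042, 0.999, -0.0], [0.001, -0.0, -1.0]]
ft_force: [-0.1, 1.7, -0.1]
width: 0.7
grasp_force: 0.0
```

```bash
python3 -c "
from m import *
go(.613,-.272,.16,88)"
```

```text
t 7.5 p [ 0.5628 -0.1264  0.1565] yang 87.6 q6 -103.2 w 0.7 share [-0.1407 -0.3585 -0.0089] spin -0.0047 deg -0.4 norm 0.154
```

jog_arm:
  series:
    - {"xyz": [-0.14,-0.358,-0.01],"spin": 0,"grip": 0.3}
    - {"xyz": [-0.14,-0.358,-0.01],"spin": 0,"grip": 0.3}
    - {"xyz": [-0.14,-0.358,-0.01],"spin": 0,"grip": 0.3}
    - {"xyz": [-0.14,-0.358,-0.01],"spin": 0,"grip": 0.3}
    - {"xyz": [-0.14,-0.358,-0.01],"spin": 0,"grip": 0.3}

```text
time: 8.0
tcp_pos: [0.6118, -0.2682, 0.16]
ee_rot: [[-0.999, 0.041, -0.003], [0.041, 0.999, 0.001], [0.003, 0.001, -1.0]]
ft_force: [-0.3, 1.0, -0.4]
width: 0.7
grasp_force: 0.0
```

```bash
python3 -c "
from m import *
s=snap('wrist');g=cv2.cvtColor(s['pixels'],cv2.COLOR_RGB2BGR)
go(.613,-.272,.0115,88)
u=proj(s,[(.613,-.272,.068),(.613,-.272,0)]);print(u)
c=u.mean(0).astype(int);cv2.imwrite('pics/w2.png',cv2.resize(g[max(0,c[1]-60):c[1]+60,c[0]-80:c[0]+80],(640,480),interpolation=cv2.INTER_NEAREST));print(c)"
```

```text
t 8.05 p [ 0.6115 -0.2669  0.1603] yang 87.7 q6 -113.9 w 0.699 share [-0.0053 -0.0132  0.3719] spin -0.0034 deg -0.3 norm 0.149
[[311.97736003 202.59302444]
 [312.71295067 179.58196613]]
[312 191]
```

View pics/w2.png

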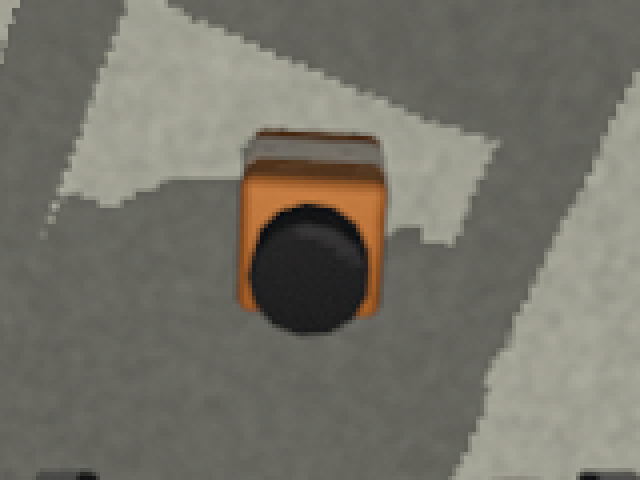

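The crop shows the spare square to the gripper, with its cap-top centre at about (309,199) in the full picture.

```bash
python3 -c "
from m import *
s=snap('wrist');print(plane(s,[(309,199)],.068),plane(s,[(232+242/4,131+180/4),(232+384/4,131+180/4)],.048))
go(.6115,-.271,.0115,88)"
```

```text
[[ 0.60961306 -0.27294139  0.068     ]] [[ 0.59530538 -0.28672093  0.048     ]
 [ 0.59655501 -0.25650957  0.048     ]]
t 8.1 p [ 0.6115 -0.2662  0.1607] yang 87.8 q6 -113.9 w 0.701 share [-0.0014 -0.0124  0.3729] spin -0.0028 deg -0.2 norm 0.149
```

jog_arm:
  series:
    - {"xyz": [0,-0.013,0.1],"spin": 0,"grip": 0.3}
    - {"xyz": [0,-0.013,0.2],"spin": 0,"grip": 0.3}
    - {"xyz": [0,-0.013,0.3],"spin": 0,"grip": 0.3}
    - {"xyz": [0,-0.013,0.37],"spin": 0,"grip": 0.3}
    - {"xyz": [0,-0.013,0.37],"spin": 0,"grip": 0.4}
    - {"xyz": [0,-0.013,0.37],"spin": 0,"grip": 0.5}
    - {"xyz": [0,-0.013,0.37],"spin": 0,"grip": 1}
    - {"xyz": [0,-0.013,0.37],"spin": 0,"grip": 1}
    - {"xyz": [0,-0.013,0.37],"spin": 0,"grip": 1}
    - {"xyz": [0,-0.013,0.37],"spin": 0,"grip": 1}

```text
time: 9.1
tcp_pos: [0.6135, -0.2731, 0.0161]
ee_rot: [[-0.999, 0.039, 0.002], [0.039, 0.999, -0.001], [-0.003, -0.001, -1.0]]
ft_force: [-0.4, 3.0, 10.0]
width: 0.367
grasp_force: 60.5
```

jog_arm:
  series:
    - {"xyz": [0,0,-0.05],"spin": 0,"grip": 1}
    - {"xyz": [0,0,-0.15],"spin": 0,"grip": 1}
    - {"xyz": [0,0,-0.27],"spin": 0,"grip": 1}
    - {"xyz": [0,0,-0.37],"spin": 0,"grip": 1}
    - {"xyz": [0,0,-0.37],"spin": 0,"grip": 1}
    - {"xyz": [0,0,-0.37],"spin": 0,"grip": 1}

```text
time: 9.7
tcp_pos: [0.613, -0.2731, 0.164]
ee_rot: [[-0.999, 0.039, 0.003], [0.039, 0.999, -0.001], [-0.003, -0.001, -1.0]]
ft_force: [-0.6, 0.4, -0.6]
width: 0.364
grasp_force: 59.3
```

```bash
cat > pad.py <<'E'
from m import *
def pad(n):
    s=snap(n)
    pp=proj(s,[(.4925,.0603,.03)])[0].astype(int)
    M=np.zeros((400,640),np.uint8);cv2.circle(M,tuple(int(v) for v in pp),20,255,-1)
    m=cv2.inRange(s['pixels'],(0,0,0),(65,65,65))&M
    k,l,st,c=cv2.connectedComponentsWithStats(m);i=1+np.argmax(st[1:,4]);ys,xs=np.where(l==i)
    P=plane(s,np.c_[xs,ys],.03)[:,:2];(c,r)=cv2.minEnclosingCircle(P.astype(np.float32));print(n,pp,c,r,P.mean(0),len(xs),'expected px',np.pi*17**2 if n=='top' else '')
E
python3 -c "
from pad import *
pad('top');pad('scene')
go(.4925,.0610,.16,88);go(.4925,.0610,.16,60)"
```

```text
top [331 201] (0.4872526526451111, 0.04677405580878258) 0.047732435166835785 [0.48877904 0.05168392] 737 expected px 907.9202768874502
scene [301 207] (0.492055743932724, 0.06043931841850281) 0.034345705062150955 [0.49340699 0.06064449] 294 expected px 
t 9.8 p [ 0.6117 -0.2725  0.1615] yang 87.7 q6 -114.4 w 0.363 share [0.3306 0.8214 0.0044] spin -0.003 deg -0.3 norm 0.354
t 9.8 p [ 0.6117 -0.2725  0.1615] yang 87.7 q6 -114.4 w 0.363 share [0.3306 0.8214 0.0044] spin 0.3228 deg 27.7 norm 0.354
```

jog_arm:
  series:
    - {"xyz": [0.033,0.082,-0.02],"spin": 0,"grip": 1}
    - {"xyz": [0.066,0.164,-0.02],"spin": 0,"grip": 1}
    - {"xyz": [0.11,0.274,-0.02],"spin": 0,"grip": 1}
    - {"xyz": [0.154,0.384,-0.02],"spin": 0,"grip": 1}
    - {"xyz": [0.198,0.494,-0.02],"spin": 0,"grip": 1}
    - {"xyz": [0.242,0.604,-0.02],"spin": 0,"grip": 1}
    - {"xyz": [0.286,0.714,-0.02],"spin": 0,"grip": 1}
    - {"xyz": [0.33,0.821,0],"spin": 0,"grip": 1}
    - {"xyz": [0.33,0.821,0],"spin": 0,"grip": 1}
    - {"xyz": [0.33,0.821,0],"spin": 0,"grip": 1}

```text
time: 10.8
tcp_pos: [0.4923, 0.0614, 0.1611]
ee_rot: [[-0.999, 0.037, -0.002], [0.037, 0.999, -0.0], [0.002, -0.0, -1.0]]
ft_force: [0.3, -0.4, -0.6]
width: 0.367
grasp_force: 59.6
```

jog_arm:
  series:
    - {"xyz": [0,0,0],"spin": 0,"grip": 1}

```text
time: 10.9
tcp_pos: [0.4935, 0.06, 0.1616]
ee_rot: [[-0.999, 0.039, -0.001], [0.039, 0.999, -0.0], [0.001, -0.0, -1.0]]
ft_force: [0.2, -0.6, -0.4]
width: 0.368
grasp_force: 59.6
```

```bash
python3 -c "
from pad import *
for n in('scene','top'):
    s=snap(n,'p'+n)
go(.4922,.0603,.0455,88)
s=snap('scene');c=proj(s,[(.4922,.0603,.2)])[0].astype(int);g=cv2.cvtColor(s['pixels'],cv2.COLOR_RGB2BGR)
# held jar cap/block in scene and wrist
w=snap('wrist');h=cv2.cvtColor(w['pixels'],cv2.COLOR_RGB2BGR)
cv2.imwrite('pics/w3.png',np.hstack([cv2.resize(g[c[1]-15:c[1]+60,c[0]-50:c[0]+50],(400,300),interpolation=cv2.INTER_NEAREST),cv2.resize(h[100:,:],(400,300)) ]));print(c-[50,15])"
```

```text
t 11.0 p [0.4937 0.0595 0.1618] yang 87.7 q6 -84.3 w 0.366 share [0.0038 0.0018 0.2908] spin -0.0039 deg -0.3 norm 0.116
[248 142]
```

View pics/w3.png

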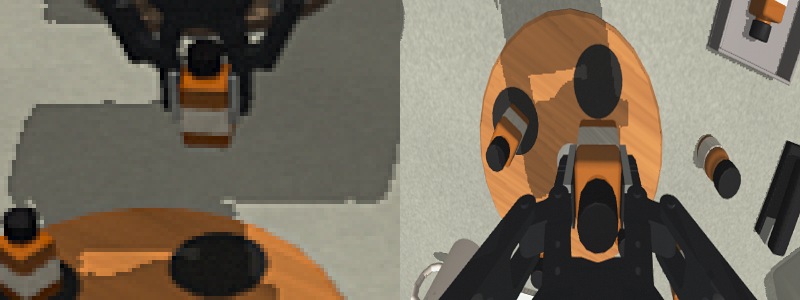

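The jar is held upright above the bare pad. I'll lower it.

jog_arm:
  series:
    - {"xyz": [0.002,0.001,0.08],"spin": 0,"grip": 1}
    - {"xyz": [0.002,0.001,0.16],"spin": 0,"grip": 1}
    - {"xyz": [0.002,0.001,0.23],"spin": 0,"grip": 1}
    - {"xyz": [0.002,0.001,0.27],"spin": 0,"grip": 1}
    - {"xyz": [0.002,0.001,0.286],"spin": 0,"grip": 1}
    - {"xyz": [0.002,0.001,0.286],"spin": 0,"grip": 1}
    - {"xyz": [0.002,0.001,0.286],"spin": 0,"grip": 1}

```text
time: 11.8
tcp_pos: [0.493, 0.0606, 0.0481]
ee_rot: [[-0.999, 0.04, 0.001], [0.04, 0.999, 0.0], [-0.001, 0.0, -1.0]]
ft_force: [0.6, -0.1, -0.6]
width: 0.366
grasp_force: 59.8
```

jog_arm:
  series:
    - {"xyz": [0,0,0.003],"spin": 0,"grip": 1}
    - {"xyz": [0,0,0.005],"spin": 0,"grip": 1}
    - {"xyz": [0,0,0.005],"spin": 0,"grip": 1}

```text
time: 12.1
tcp_pos: [0.493, 0.0609, 0.0461]
ee_rot: [[-0.999, 0.039, 0.001], [0.039, 0.999, 0.0], [-0.001, 0.0, -1.0]]
ft_force: [0.5, -1.0, 2.2]
width: 0.365
grasp_force: 60.0
```

jog_arm:
  series:
    - {"xyz": [0,0,0.001],"spin": 0,"grip": 1}
    - {"xyz": [0,0,0.001],"spin": 0,"grip": 1}

```text
time: 12.3
tcp_pos: [0.4931, 0.061, 0.046]
ee_rot: [[-0.999, 0.039, 0.001], [0.039, 0.999, 0.0], [-0.001, 0.0, -1.0]]
ft_force: [-1.8, -0.4, 13.1]
width: 0.363
grasp_force: 61.5
```

jog_arm:
  series:
    - {"xyz": [0,0,-0.001],"spin": 0,"grip": 1}
    - {"xyz": [0,0,-0.001],"spin": 0,"grip": 0.6}
    - {"xyz": [0,0,-0.001],"spin": 0,"grip": 0.4}
    - {"xyz": [0,0,-0.001],"spin": 0,"grip": 0.4}
    - {"xyz": [0,0,-0.001],"spin": 0,"grip": 0.4}
    - {"xyz": [0,0,-0.03],"spin": 0,"grip": 0.4}
    - {"xyz": [0,0,-0.1],"spin": 0,"grip": 0.4}
    - {"xyz": [0,0,-0.2],"spin": 0,"grip": 0.4}
    - {"xyz": [0,0,-0.3],"spin": 0,"grip": 0.4}
    - {"xyz": [0,0,-0.3],"spin": 0,"grip": 0.4}

```text
time: 13.3
tcp_pos: [0.4952, 0.0612, 0.1706]
ee_rot: [[-0.999, 0.039, 0.008], [0.039, 0.999, 0.0], [-0.008, 0.001, -1.0]]
ft_force: [-0.6, 0.3, -0.3]
width: 0.601
grasp_force: 0.0
```

```bash
python3 -c "
from pad import *
s=snap('scene','s3');g=cv2.cvtColor(s['pixels'],cv2.COLOR_RGB2BGR);t=cv2.cvtColor(snap('top')['pixels'],cv2.COLOR_RGB2BGR)
cv2.imwrite('pics/m3.png',np.hstack([cv2.resize(g[160:280,205:365],(400,300)),cv2.resize(t[110:260,230:430],(400,300))]))
go(.403,-.292,.16,55)"
```

```text
t 13.4 p [0.4932 0.061  0.1669] yang 87.8 q6 -84.2 w 0.597 share [ 0.1907 -0.8906  0.0164] spin 0.3811 deg 32.8 norm 0.364
```

View pics/m3.png

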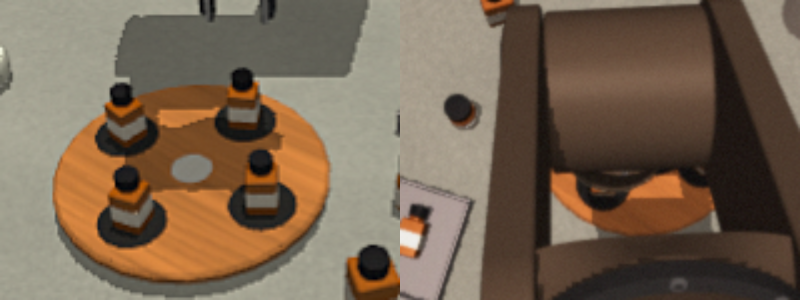

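All four jars stand on the turntable, with the spare centred on its pad, and the tipped jar lies in the tray. Now the key.

jog_arm:
  series:
    - {"xyz": [0.19,-0.89,0.016],"spin": 0.38,"grip": 0.4}
    - {"xyz": [0.19,-0.89,0.016],"spin": 0.38,"grip": 0.4}
    - {"xyz": [0.19,-0.89,0.016],"spin": 0.38,"grip": 0.4}
    - {"xyz": [0.19,-0.89,0.016],"spin": 0.38,"grip": 0.4}
    - {"xyz": [0.19,-0.89,0.016],"spin": 0.38,"grip": 0.4}
    - {"xyz": [0.19,-0.89,0.016],"spin": 0.38,"grip": 0.4}
    - {"xyz": [0.19,-0.89,0.016],"spin": 0.38,"grip": 0.4}
    - {"xyz": [0.19,-0.89,0.016],"spin": 0.38,"grip": 0.4}
    - {"xyz": [0.19,-0.89,0.016],"spin": 0.38,"grip": 0.4}
    - {"xyz": [0.19,-0.89,0.016],"spin": 0.38,"grip": 0.4}

```text
time: 14.4
tcp_pos: [0.4021, -0.2909, 0.1582]
ee_rot: [[-0.82, 0.573, -0.001], [0.573, 0.82, 0.001], [0.002, 0.0, -1.0]]
ft_force: [-0.8, -0.2, 0.0]
width: 0.6
grasp_force: 0.0
```

jog_arm:
  series:
    - {"xyz": [0,0,0],"spin": 0,"grip": 0.4}

```text
time: 14.5
tcp_pos: [0.4026, -0.2903, 0.1585]
ee_rot: [[-0.821, 0.571, -0.001], [0.571, 0.821, 0.001], [0.001, 0.0, -1.0]]
ft_force: [-0.2, 0.5, 0.4]
width: 0.597
grasp_force: 0.0
```

```bash
python3 -c "
from pad import *
s=snap('wrist');g=cv2.cvtColor(s['pixels'],cv2.COLOR_RGB2BGR)
go(.403,-.292,.052,55)
u=proj(s,[(.403,-.292,.084)]+[(.403+a*.022*np.cos(np.radians(145)),-.292+a*.022*np.sin(np.radians(145)),.084) for a in(-1,1)]);print(u)
c=u[0].astype(int);cv2.imwrite('pics/w4.png',cv2.resize(g[max(0,c[1]-60):c[1]+60,c[0]-80:c[0]+80],(640,480),interpolation=cv2.INTER_NEAREST));print(c-[80,60])"
```

```text
t 14.55 p [ 0.4028 -0.2903  0.1587] yang 55.2 q6 -94.5 w 0.6 share [-0.003  -0.0032  0.2667] spin 0.0021 deg 0.2 norm 0.107
[[315.77051413 209.75394512]
 [315.72328975 236.12659331]
 [315.8209497  181.68921716]]
[235 149]
```

View pics/w4.png

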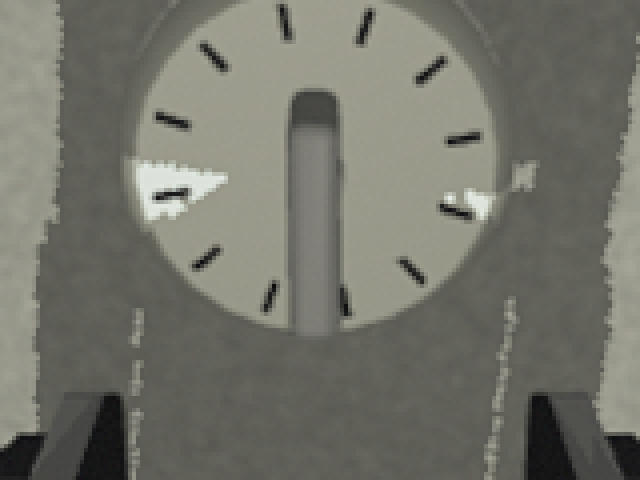

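The wing is parallel to the fingers, with its top centre at about (314,206). I'll lower and grip.

jog_arm:
  series:
    - {"xyz": [0,-0.005,0.1],"spin": 0,"grip": 0.4}
    - {"xyz": [0,-0.005,0.2],"spin": 0,"grip": 0.4}
    - {"xyz": [0,-0.005,0.25],"spin": 0,"grip": 0.4}
    - {"xyz": [0,-0.005,0.266],"spin": 0,"grip": 0.5}
    - {"xyz": [0,-0.005,0.266],"spin": 0,"grip": 0.6}
    - {"xyz": [0,-0.005,0.266],"spin": 0,"grip": 0.7}
    - {"xyz": [0,-0.005,0.266],"spin": 0,"grip": 1}
    - {"xyz": [0,-0.005,0.266],"spin": 0,"grip": 1}
    - {"xyz": [0,-0.005,0.266],"spin": 0,"grip": 1}
    - {"xyz": [0,-0.005,0.266],"spin": 0,"grip": 1}

```text
time: 15.55
tcp_pos: [0.4026, -0.2934, 0.0539]
ee_rot: [[-0.82, 0.573, 0.002], [0.573, 0.82, -0.001], [-0.002, 0.0, -1.0]]
ft_force: [6.1, 10.4, 7.4]
width: 0.101
grasp_force: 64.8
```

jog_arm:
  series:
    - {"xyz": [0,0,0],"spin": 0.05,"grip": 1}
    - {"xyz": [0,0,0],"spin": 0.1,"grip": 1}
    - {"xyz": [0,0,0],"spin": 0.1,"grip": 1}

```text
time: 15.85
tcp_pos: [0.4025, -0.2935, 0.0539]
ee_rot: [[-0.723, 0.691, 0.002], [0.691, 0.723, -0.001], [-0.002, 0.001, -1.0]]
ft_force: [5.0, 7.0, 8.3]
width: 0.107
grasp_force: 64.8
```

```bash
python3 -c "
from m import *
go(.403,-.292,.052)
s=robot.get_state();print(s['q'],s['ft_force'],s['moment'])"
```

```text
t 15.85 p [ 0.4025 -0.2935  0.0539] yang 46.3 q6 -86.0 w 0.107 share [0.0017 0.0037 0.0046] spin 0.0 deg 0.0 norm 0.002
[-3.96120137e+01  3.09686718e+01  1.19739587e+02  5.75130971e-02
  2.91640899e+01 -8.59739455e+01] [4.9937147  7.0342821  8.28555325] [ 1.21602431 -0.74880529 -0.08214913]
```

jog_arm:
  series:
    - {"xyz": [0,0.001,0],"spin": 0.09,"grip": 1}
    - {"xyz": [0,0.001,0],"spin": 0.18,"grip": 1}
    - {"xyz": [0,0.001,0],"spin": 0.27,"grip": 1}
    - {"xyz": [0,0.001,0],"spin": 0.36,"grip": 1}
    - {"xyz": [0,0.001,0],"spin": 0.45,"grip": 1}
    - {"xyz": [0,0.001,0],"spin": 0.54,"grip": 1}
    - {"xyz": [0,0.001,0],"spin": 0.54,"grip": 1}

```text
time: 16.55
tcp_pos: [0.4017, -0.2937, 0.0538]
ee_rot: [[0.004, 1.0, 0.001], [1.0, -0.004, -0.001], [-0.001, 0.001, -1.0]]
ft_force: [-7.1, -3.5, 11.1]
width: 0.105
grasp_force: 65.6
```

```bash
cat >> m.py <<'E'
def f():
    s=robot.get_state();R=np.array(s['ee_rot']);print('q6',s['q'][5],'F tool',(R.T@s['ft_force']).round(1),'M',np.round(s['moment'],3),'y ang',np.degrees(np.arctan2(R[1,1],R[0,1])),s['width'],s['time'])
E
python3 -c "
from m import *
f()"
```

```text
q6 -39.37753186783665 F tool [ -3.6  -7.1 -11.1] M [-0.507  1.4   -0.094] y ang -0.2130502054211438 0.10513108917472681 16.55
```

jog_arm:
  series:
    - {"xyz": [0,-0.0005,0],"spin": 0.09,"grip": 1}
    - {"xyz": [0,-0.0005,0],"spin": 0.18,"grip": 1}
    - {"xyz": [0,-0.0005,0],"spin": 0.27,"grip": 1}
    - {"xyz": [0,-0.0005,0],"spin": 0.36,"grip": 1}
    - {"xyz": [0,-0.0005,0],"spin": 0.45,"grip": 1}
    - {"xyz": [0,-0.0005,0],"spin": 0.54,"grip": 1}
    - {"xyz": [0,-0.0005,0],"spin": 0.63,"grip": 1}
    - {"xyz": [0,-0.0005,0],"spin": 0.72,"grip": 1}
    - {"xyz": [0,-0.0005,0],"spin": 0.72,"grip": 1}

```text
time: 17.45
tcp_pos: [0.4006, -0.2929, 0.0538]
ee_rot: [[0.884, 0.468, -0.001], [0.468, -0.884, 0.0], [-0.001, -0.001, -1.0]]
ft_force: [-11.2, -0.1, 17.2]
width: 0.106
grasp_force: 66.7
```

```bash
python3 -c "
from m import *
f()"
```

```text
q6 22.488590303712602 F tool [-10.   -5.2 -17.2] M [ 0.118  2.144 -0.033] y ang -62.0980713123975 0.10637468978920758 17.45
```

jog_arm:
  series:
    - {"xyz": [-0.001,0,-0.001],"spin": 0.09,"grip": 1}
    - {"xyz": [-0.001,0,-0.001],"spin": 0.18,"grip": 1}
    - {"xyz": [-0.001,0,-0.001],"spin": 0.27,"grip": 1}
    - {"xyz": [-0.001,0,-0.001],"spin": 0.36,"grip": 1}
    - {"xyz": [-0.001,0,-0.001],"spin": 0.45,"grip": 1}
    - {"xyz": [-0.001,0,-0.001],"spin": 0.54,"grip": 1}
    - {"xyz": [-0.001,0,-0.001],"spin": 0.63,"grip": 1}
    - {"xyz": [-0.001,0,-0.001],"spin": 0.72,"grip": 1}
    - {"xyz": [-0.001,0,-0.001],"spin": 0.81,"grip": 1}
    - {"xyz": [-0.001,0,-0.001],"spin": 0.81,"grip": 1}

```text
time: 18.45
tcp_pos: [0.4006, -0.2917, 0.0538]
ee_rot: [[0.746, -0.666, -0.001], [-0.666, -0.746, 0.002], [-0.002, -0.001, -1.0]]
ft_force: [1.9, 16.4, 10.7]
width: 0.107
grasp_force: 66.2
```

```bash
python3 -c "
from m import *
f()"
```

```text
q6 92.05842354607371 F tool [ -9.5 -13.6 -10.7] M [ 2.821 -0.194 -0.012] y ang -131.7401705427351 0.10735866702530739 18.45
```

jog_arm:
  series:
    - {"xyz": [-0.001,-0.001,0],"spin": 0.07,"grip": 1}
    - {"xyz": [-0.001,-0.001,0],"spin": 0.14,"grip": 1}
    - {"xyz": [-0.001,-0.001,0],"spin": 0.2,"grip": 1}
    - {"xyz": [-0.001,-0.001,0],"spin": 0.2,"grip": 1}

```text
time: 18.85
tcp_pos: [0.4009, -0.2914, 0.0538]
ee_rot: [[0.518, -0.856, -0.0], [-0.856, -0.518, 0.001], [-0.001, -0.0, -1.0]]
ft_force: [1.7, 17.0, 9.0]
width: 0.107
grasp_force: 65.8
```

```bash
python3 -c "
from m import *
f()"
```

```text
q6 109.1870761456526 F tool [-13.7 -10.3  -9. ] M [ 2.683 -0.467 -0.072] y ang -148.82199924334301 0.1066716802974328 18.85
```

jog_arm:
  series:
    - {"xyz": [-0.001,-0.001,0],"spin": 0.05,"grip": 1}
    - {"xyz": [-0.001,-0.001,0],"spin": 0.1,"grip": 1}
    - {"xyz": [-0.001,-0.001,0],"spin": 0.15,"grip": 1}
    - {"xyz": [-0.001,-0.001,0],"spin": 0.15,"grip": 1}

```text
time: 19.25
tcp_pos: [0.4012, -0.2912, 0.0539]
ee_rot: [[0.314, -0.949, 0.0], [-0.949, -0.314, 0.001], [-0.001, -0.0, -1.0]]
ft_force: [2.3, 11.9, 6.9]
width: 0.106
grasp_force: 65.5
```

```bash
python3 -c "
from m import *
f()"
```

```text
q6 122.10299541092614 F tool [-10.6  -5.9  -6.8] M [ 2.14  -0.411  0.035] y ang -161.67500313583008 0.1055978595118568 19.25
```

jog_arm:
  series:
    - {"xyz": [-0.001,-0.001,0],"spin": 0.05,"grip": 1}
    - {"xyz": [-0.001,-0.001,0],"spin": 0.1,"grip": 1}
    - {"xyz": [-0.001,-0.001,0],"spin": 0.14,"grip": 1}
    - {"xyz": [-0.001,-0.001,0],"spin": 0.14,"grip": 1}

```text
time: 19.65
tcp_pos: [0.4015, -0.2911, 0.0539]
ee_rot: [[0.11, -0.994, 0.0], [-0.994, -0.11, 0.0], [-0.0, -0.0, -1.0]]
ft_force: [0.7, 8.6, 5.4]
width: 0.105
grasp_force: 65.4
```

```bash
python3 -c "
from m import *
f()"
```

```text
q6 134.1653981492448 F tool [-8.4 -1.6 -5.4] M [ 1.541 -0.212 -0.035] y ang -173.66700161680413 0.10454670572733493 19.65
```

jog_arm:
  series:
    - {"xyz": [-0.001,0,0],"spin": 0.04,"grip": 1}
    - {"xyz": [-0.001,0,0],"spin": 0.08,"grip": 1}
    - {"xyz": [-0.001,0,0],"spin": 0.1,"grip": 1}
    - {"xyz": [-0.001,0,0],"spin": 0.1,"grip": 1}

```text
time: 20.05
tcp_pos: [0.4015, -0.2911, 0.054]
ee_rot: [[-0.034, -0.999, 0.0], [-0.999, 0.034, -0.001], [0.001, -0.0, -1.0]]
ft_force: [-0.6, 5.9, 8.3]
width: 0.111
grasp_force: 129.7
```

```bash
python3 -c "
from m import *
f()"
```

```text
q6 142.61288580517885 F tool [-5.9  0.9 -8.3] M [0.967 0.153 3.048] y ang 178.03241874752206 0.1106784194670014 20.05
```

The moment jumped to 3 N·m, so the key is at its stop. I'll release straight from here and rise.

jog_arm:
  series:
    - {"xyz": [0,0,0],"spin": 0,"grip": 0.7}
    - {"xyz": [0,0,0],"spin": 0,"grip": 0.5}
    - {"xyz": [0,0,0],"spin": 0,"grip": 0.4}
    - {"xyz": [0,0,0],"spin": 0,"grip": 0.4}
    - {"xyz": [0,0,-0.05],"spin": 0,"grip": 0.4}
    - {"xyz": [0,0,-0.15],"spin": 0,"grip": 0.4}
    - {"xyz": [0,0,-0.25],"spin": 0,"grip": 0.4}
    - {"xyz": [0,0,-0.35],"spin": 0,"grip": 0.4}
    - {"xyz": [0,0,-0.35],"spin": 0,"grip": 0.4}
    - {"xyz": [0,0,-0.35],"spin": 0,"grip": 0.4}

```text
time: 21.05
tcp_pos: [0.4019, -0.2916, 0.1938]
ee_rot: [[-0.037, -0.999, 0.002], [-0.999, 0.037, -0.001], [0.001, -0.002, -1.0]]
ft_force: [0.3, 0.2, -0.7]
width: 0.599
grasp_force: 0.0
```

```bash
python3 -c "
from m import *
f()
s=snap('wrist');g=cv2.cvtColor(s['pixels'],cv2.COLOR_RGB2BGR);t=cv2.cvtColor(snap('scene')['pixels'],cv2.COLOR_RGB2BGR)
c=proj(s,[(.4025,-.292,.084)])[0].astype(int)
cv2.imwrite('pics/w5.png',np.hstack([cv2.resize(g[max(0,c[1]-60):c[1]+60,c[0]-80:c[0]+80],(400,300),interpolation=cv2.INTER_NEAREST),cv2.resize(t[150:300,140:440],(400,200))[:, :] if 0 else cv2.resize(t[140:320,140:440],(400,300))]))"
```

```text
q6 142.65273568061147 F tool [-0.2 -0.3  0.7] M [ 0.031  0.037 -0.017] y ang 177.87668279690172 0.5993930314787965 21.05
```

View pics/w5.png

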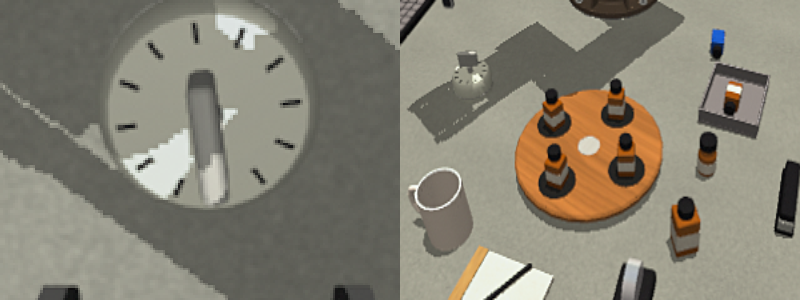

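The wing appears about 5° behind the gripper, either because the gripper overshot the stop or because the key slipped back a little. I'll regrip nearly aligned and press clockwise once more to be sure.

jog_arm:
  series:
    - {"xyz": [0,0,0.1],"spin": -0.04,"grip": 0.4}
    - {"xyz": [0,0,0.2],"spin": -0.04,"grip": 0.4}
    - {"xyz": [0,0,0.3],"spin": -0.04,"grip": 0.4}
    - {"xyz": [0,0,0.35],"spin": -0.04,"grip": 0.5}
    - {"xyz": [0,0,0.35],"spin": -0.04,"grip": 0.7}
    - {"xyz": [0,0,0.35],"spin": -0.04,"grip": 1}
    - {"xyz": [0,0,0.35],"spin": -0.04,"grip": 1}
    - {"xyz": [0,0,0.35],"spin": -0.04,"grip": 1}
    - {"xyz": [0,0,0.35],"spin": -0.04,"grip": 1}

```text
time: 22.05
tcp_pos: [0.4014, -0.291, 0.0531]
ee_rot: [[0.024, -1.0, -0.0], [-1.0, -0.024, 0.0], [-0.0, 0.0, -1.0]]
ft_force: [3.7, 0.6, -30.0]
width: 0.117
grasp_force: 57.8
```

```bash
python3 -c "
from m import *
f()"
```

```text
q6 139.18728909821527 F tool [-0.5 -3.7 30. ] M [ 0.138 -0.513  0.893] y ang -178.6199052635992 0.11651394892666762 22.05
```

The moment is 0.9 N·m already, with no extra turn, so the key is hard against its stop. Releasing.

jog_arm:
  series:
    - {"xyz": [0,0,0],"spin": 0,"grip": 0.7}
    - {"xyz": [0,0,0],"spin": 0,"grip": 0.5}
    - {"xyz": [0,0,0],"spin": 0,"grip": 0.4}
    - {"xyz": [0,0,0],"spin": 0,"grip": 0.4}
    - {"xyz": [0,0,-0.05],"spin": 0,"grip": 0.4}
    - {"xyz": [0,0,-0.15],"spin": 0,"grip": 0.4}
    - {"xyz": [0,0,-0.25],"spin": 0,"grip": 0.4}
    - {"xyz": [0,0,-0.35],"spin": 0,"grip": 0.4}
    - {"xyz": [0,0,-0.35],"spin": 0,"grip": 0.4}
    - {"xyz": [0,0,-0.35],"spin": 0,"grip": 0.4}

```text
time: 23.05
tcp_pos: [0.402, -0.2917, 0.194]
ee_rot: [[0.023, -1.0, 0.002], [-1.0, -0.023, -0.002], [0.002, -0.002, -1.0]]
ft_force: [-0.5, 0.3, -0.1]
width: 0.597
grasp_force: 0.0
```

```bash
python3 -c "
from m import *
f()
print(robot.sign_off())"
```

```text
q6 139.2168965766766 F tool [-0.3  0.5  0.1] M [-0.018  0.048 -0.063] y ang -178.68140897420892 0.5972416692401873 23.05
the job is handed in; nothing more can be done
None
```

The job is handed in at about 23 s: the tipped jar lies on its side in the tray, the spare stands upright in the middle of the bare pad, the other three jars still stand on their pads, and the key is wound to its stop.

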